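Clamp a cut bar in the drilling jig on the shop counter

ROBOT

A 6-joint arm with a two-finger parallel gripper is mounted at the origin on the work surface. World frame = base frame: x ahead of the robot, y to its left, z up, the work surface at z = 0. Lengths are in m, angles in rad, forces in N, time in s.
With the tool pointing down it reaches from about 0.35 to 0.925 m from the base axis. Payload 6.4 kg.
Tool frame: the origin (TCP) lies between the finger pads; the fingertips stand 22 mm ahead of it and the grasp point (between the pads) lies 3 mm ahead of it; z points along the fingers, y is the line along which they close (so a half turn about z gives the same grasp; the last joint's range is limited). The gripper opens to 94 mm and grips with 3 to 60 N. Pads are 16 mm wide; open, the fingers measure 119 mm over their backs; the gripper's body (75 mm by 177 mm) begins 78 mm behind the grasp point.
Start: joints at [-1.508, 0.245, 1.558, -0, 1.339, -0.174], TCP at [0.152, -0.632, 0.227] pointing down, gripper open.
Joint ranges: [-3.13, 3.13], [-1.02, 2.26], [0.13, 2.54], [-0.95, 4.09], [0.21, 2.88], [-2.74, 2.74]. Speed limits (rad/s): [2.57, 2.57, 3.14, 3.14, 3.14, 3.14].

INTERFACE

Orientations are given as a unit quaternion [x, y, z, w].
In Python, from workcell import r gives the robot as it stands. The module is installed in compiled form; this text tells all that it offers.
- The arm moves only by the tool carry_out, never from a script. Its argument "series" is a list of rows, each an object of numbers: "tx", "ty", "tz": the shift along the tool's x, y, z in mm; "rx", "ry", "rz": the turn, a rotation vector about the tool's x, y, z in rad; "claw": the closure in counts, from 0 (fully open) to 255 (shut). A call has 1 to 20 rows; each row shifts and turns the commanded pose from where the row before left it, along the tool's axes as they then stand; what a row does not reach is not made up. A row lasts 1/10 s, in which the tool goes at most 50 mm and 8.59 degrees, less where a joint would pass 70% of its speed; a pose out of reach is approached as far as the arm can. A call is refused whole if a number of a shift passes 50 or a number of a turn 0.15, either way. A call with a gripper value outside its range is refused whole. The fingers move at their own pace and stop on an object; the grip force is fixed at half the most. Time passes only in rows, so rows that do not move let the fingers close. It gives the time, the measured TCP pose, the force, the opening and the grip force at its end, in the units of the state.
- r.get_state(): the state, without advancing time (a new reading comes with each control period).
- r.capture(name): name is "scene" or "top" or "wrist"; returns the picture (400x640x3 uint8, red, green, blue); there is no depth.
- r.camera_params(name): a dict with "fx", "fy", "cx", "cy" (pixels), "D" ([k1, k2, p1, p2, k3] as OpenCV has them; the pictures are not rectified), "rvec" (rotation vector, rad) and "tvec" (3), from world to camera coordinates, as OpenCV has them; the wrist camera has in their place "tool_from_camera" (4x4, takes a point from camera to tool coordinates, whose origin is the TCP and whose axes are the flange's). Camera axes: x right, y down, z forward; pixel columns grow to the right and rows downward; lengths in m; the calibration is good to about 2 mm. A picture is of the moment at which its call begins: read the wrist's pose just before it. camera_params takes no time and is no camera call.
- r.job_done(): hands the job in; it is judged then, once.
Trained networks look in the newest picture that a camera, given by its name, has taken for a name from the list of things; names that differ only in an ending like _2 or _b are one class to them, and where a whole thing is asked for, a point or a joint stands for the part that bears it (a point fixed in the world has none). Each returns a list of dicts, best first, with "confidence" (0 to 1); they miss things now and then, are a little off and sometimes report something else, mostly with a low value. They report only what shows in the picture. A call takes as long as a camera call. They do not tell look-alikes from the thing itself.
- r.spot_in(thing, camera): "pixel" ([column, row] in pixels, amid what is visible of it).
- r.silhouettes(thing, camera): "pixels" (400x640 bool, what is visible of it) and "pixel" ([column, row] in pixels, amid what is visible of it).
The state is a dict: "time": time; "q": joint angles; "qd": joint speeds; "joint_torque": joint torques, N m; "ee_pos": TCP position; "tool_rot": TCP orientation; "contact_force": force on the tool from outside, world axes, zero at the start; "ft_torque": the same for the moment, N m; "opening": opening from 0.0 (shut) to 1.0 (fully open); "gripper_force": force on a finger pad.
Only numpy, scipy, OpenCV 4.12 (cv2) and the standard library are available. Lean on these libraries where they do the work, as an engineer would, in place of code of your own. Each camera call takes 0.05 s, during which the arm holds its last target. There are 200 camera calls.

TASK

Clamp the aluminium bar in the drilling jig for drilling: with the outside of a finger push the parked clamp strap round until it lies fully over the bar against its stop, and then push the cam lever on its end all the way down, so that the rubber foot bears on the bar. Use touch only: do not pick up or shift the bar, leave everything else on the counter where it is, and move clear at the end.

Things in the scene. Friction and masses are not known exactly. Their poses are not given: they have to be found in the camera images.
- jig: Fixed drilling jig: grey plate 220 x 280 x 18 mm (x, y, z), origin under its centre. The bar lies along jig y at x = +30 mm between fences (tops at z 30 mm). A drill bridge (top at z 74 mm) spans it at y = +80 to +110 mm. Strap pivot post at x = -60, y = 0; stop pin at x = -12, y = +18 mm (strap stops against it). Otherwise bare, but for the offcut.
- strap (a joint): Clamp strap, turning about the vertical pivot, counterclockwise from above: 0 = parked, pointing 1.745 rad (100 deg) clockwise of jig +x; 1.745 = fully over the bar at its stop, pointing along jig +x (heading = jig yaw - 1.745 + value). Starts at 0 to 0.5. Stiff (about 0.07 N m); stays where it is left.
- strap_pivot (a point): On the strap pivot axis, level with the strap top (68 mm above the counter). The strap is a steel flat 24 mm wide, 12 mm thick (underside 56 mm above the counter), from 16 mm behind the pivot to 106 mm ahead. A bolt head (radius 11 mm) rises 8 mm above it at the pivot; fork cheeks of the lever rise 20 mm above it, 80 to 100 mm out.
- strap_end (a point): Point on the strap top face 90 mm from the pivot, below the lever hinge and above the foot.
- lever (a joint): Cam lever on the strap end: 0 = upright, 1.5 = fully down (stop), handle almost level and pointing outward from the pivot, in line with the strap. It tips outward about a level axis across the strap. Starts at 0.45 to 0.75. Needs about 0.15 N m (3 N at the ball), up to 0.2 N m near the end; stays where it is left. Its value lowers the foot.
- lever_hinge (a point): Centre of the lever hinge, 90 mm out from the pivot, 12 mm above the strap top (80 mm above the counter).
- lever_ball (a point): Centre of the black ball (radius 9 mm) at the lever end, 55 mm from the hinge; the round shank has radius 6 mm.
- foot: Sprung rubber foot (disc, radius 10 mm) under the strap, 90 mm from the pivot; origin on its axis, 6.6 mm above its lower face. It clears the bar by 1.5 mm or more at the start and presses on it with about 6 N when the lever is fully down over the bar. Lowered beforehand, it would strike the side of the bar.
- bar: Loose aluminium box section 25 x 220 x 25 mm (x, y, z), about 0.3 kg, lying in the jig along its y; origin at the centre of its underside, top face 43 mm above the counter. Do not lift or shift it.
- offcut: short loose offcut of the same aluminium box section, 25 x 50 x 25 mm (x, y, z), lying on the jig plate; leave alone
- oil: small standing oil bottle, radius 18 mm, 75 mm high; bystander, origin at its foot
- screwdriver: screwdriver lying on the counter, 190 mm long; bystander
- tape: roll of tape lying flat, outer radius 45 mm, 25 mm high; bystander
- screwbox: open grey box with one divider, 100 x 75 x 40 mm; bystander
- tin: standing tin, radius 33 mm, 70 mm high; bystander, origin at its foot
- hinges: closed cardboard box, 90 x 60 x 30 mm; bystander
Not all that is in view belongs to the job. What is meant by the bar is not green or yellow, and is the smaller of those in its own colour.

How it is judged:
By the outcome, as a careful person would: the job done as asked, in the order asked, and still so for the second after the job is handed in, with the robot touching nothing.
It also fails if it takes over 48 s, if anything falls off the work surface, if the arm or the gripper's body presses on something with over 40 N, if the wrist force passes 120 N, or if a joint passes its speed limit or range.

## Working session

There is one attempt and no reset: what is moved stays moved. The work goes in short steps, Python scripts to look and compute and a tool call to move; the robot and the scene stay as the last step left them, time stands still between calls to the robot, and variables do not carry over. Pictures are saved under pics/ and viewed, at most 10 in all, crops included, and the job is handed in when it is done.

Besides the shell and the picture viewer there is one more tool, called after "Call:" by a JSON object that holds its "fn" and its "kwargs". carry_out: Moves the arm, as the interface text tells. Its arguments: {"type":"object","properties":{"series":{"type":"array","items":{"type":"object","properties":{"tx":{"type":"number"},"ty":{"type":"number"},"tz":{"type":"number"},"rx":{"type":"number"},"ry":{"type":"number"},"rz":{"type":"number"},"claw":{"type":"number"}}}}},"required":["series"]}

```bash
mkdir -p pics
cat > h.py <<'E'
import numpy as np, cv2
from workcell import r
from scipy.spatial.transform import Rotation as R
def cam(n):
    p=r.camera_params(n); K=np.array([[p['fx'],0,p['cx']],[0,p['fy'],p['cy']],[0,0,1.]]); D=np.array(p['D'],float)
    if 'rvec' in p: Rm=cv2.Rodrigues(np.array(p['rvec'],float))[0]; t=np.array(p['tvec'],float).ravel()
    else:
        s=r.get_state(); T=np.eye(4); T[:3,:3]=R.from_quat(s['tool_rot']).as_matrix(); T[:3,3]=s['ee_pos']
        M=np.linalg.inv(T@np.array(p['tool_from_camera'])); Rm=M[:3,:3]; t=M[:3,3]
    return K,D,Rm,t
def at_z(c,px,z):
    K,D,Rm,t=c; u=cv2.undistortPoints(np.array([[px]],float),K,D)[0,0]
    d=Rm.T@np.array([u[0],u[1],1]); o=-Rm.T@t
    return o+d*(z-o[2])/d[2]
def proj(c,X):
    K,D,Rm,t=c; return cv2.projectPoints(np.array(X,float).reshape(-1,1,3),cv2.Rodrigues(Rm)[0],t,K,D)[0][:,0]
def save(im,f): cv2.imwrite('pics/'+f,im[:,:,::-1])
E
python3 - <<'E'
from h import *
for n in ['top','scene']:
    im=r.capture(n); save(im,n+'1.png'); c=cam(n)
    print(n, -c[2].T@c[3])
    for th,z in [('jig',.018),('bar',.043),('strap',.068),('strap_pivot',.068),('strap_end',.068),('lever_hinge',.08),('lever_ball',.11),('foot',.05),('offcut',.043)]:
        print(th,[(np.round(d['pixel']).tolist(),round(d['confidence'],2),at_z(c,d['pixel'],z).round(3)[:2].tolist()) for d in r.spot_in(th,n)[:3]])
print(r.get_state()['tool_rot'])
E
```

```text
top [0.43934661 0.07194254 1.06148615]
jig [([333.0, 196.0], 0.74, [0.503, 0.067])]
bar [([465.0, 306.0], 0.89, [0.224, -0.277]), ([185.0, 116.0], 0.83, [0.708, 0.464]), ([339.0, 174.0], 0.6, [0.559, 0.053])]
strap [([354.0, 205.0], 0.61, [0.478, 0.015])]
strap_pivot [([359.0, 202.0], 0.61, [0.485, 0.002])]
strap_end [([359.0, 208.0], 0.64, [0.472, 0.002])]
lever_hinge [([358.0, 204.0], 0.69, [0.481, 0.004]), ([375.0, 194.0], 0.4, [0.506, -0.039]), ([333.0, 195.0], 0.26, [0.501, 0.068])]
lever_ball []
foot []
offcut [([306.0, 222.0], 0.47, [0.432, 0.138])]
scene [0.96280675 0.32230477 0.91678401]
jig [([328.0, 216.0], 0.96, [0.512, 0.085])]
bar [([277.0, 96.0], 0.98, [0.234, -0.277]), ([483.0, 215.0], 0.85, [0.307, 0.434]), ([439.0, 356.0], 0.61, [0.693, 0.47])]
strap [([312.0, 184.0], 0.92, [0.478, 0.011])]
strap_pivot [([306.0, 184.0], 0.89, [0.484, -0.003])]
strap_end [([305.0, 185.0], 0.93, [0.489, -0.003])]
lever_hinge [([289.0, 171.0], 0.53, [0.48, -0.06])]
lever_ball [([287.0, 176.0], 0.66, [0.515, -0.042])]
foot []
offcut [([358.0, 200.0], 0.77, [0.442, 0.133])]
[ 9.92997688e-01  1.18133790e-01  6.90372676e-06 -1.30865806e-05]
```

View pics/top1.png

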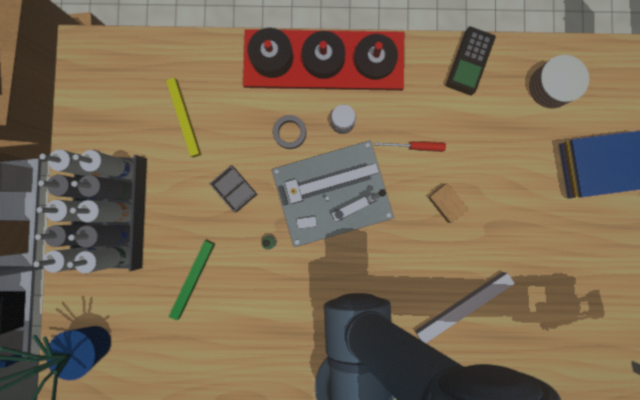

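View pics/scene1.png

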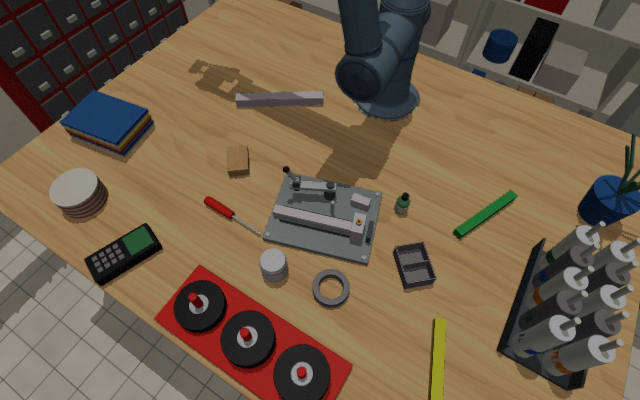

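The bar could be confused with four things in the top view:
- the grey bar in the jig at (339,174)
- the larger grey bar at (465,306)
- the yellow bar at (185,116)
- the green bar at (190,280)

I choose the small grey one in the jig. Next I fit the jig pose and check it in an enlarged crop.

```bash
cat > fit.py <<'E'
from h import *
from scipy.optimize import least_squares
C={n:cam(n) for n in ['top','scene']}
def W(p,X):
    X=np.array(X,float).reshape(-1,3); c,s=np.cos(p[2]),np.sin(p[2])
    return np.c_[p[0]+c*X[:,0]-s*X[:,1],p[1]+s*X[:,0]+c*X[:,1],X[:,2]]
E
python3 - <<'E'
from fit import *
ims={n:r.capture(n) for n in C}
best={}
P={n:np.median(np.float32(ims[n]),axis=2) for n in C}
# plate corners: order (-,-),(+,-),(+,+),(-,+)
cor=np.array([[-.11,-.14,.018],[.11,-.14,.018],[.11,.14,.018],[-.11,.14,.018]])
hand={'top':np.array([[393,215],[369,142],[273,168],[297,244]],float)}
f=lambda p:(proj(C['top'],W(p,cor))-hand['top']).ravel()
p=least_squares(f,[.5,.07,.26]).x; print(p, f(p).round(1))
np.save('jig.npy',p); c,s=np.cos,np.sin
print(proj(C['scene'],W(p,cor)).round())
out=[]
for n,(x0,y0,w,h) in {'top':(255,130,150,125),'scene':(255,155,140,115)}.items():
    k=5; im=cv2.resize(ims[n][y0:y0+h,x0:x0+w],None,fx=k,fy=k,interpolation=cv2.INTER_CUBIC)
    def dr(X,col):
        q=(proj(C[n],W(p,X))-[x0,y0]+.5)*k
        cv2.polylines(im,[np.int32(q)],True,col,1)
    dr(cor,(255,0,0)); dr([[.0175,-.11,.043],[.0425,-.11,.043],[.0425,.11,.043],[.0175,.11,.043]],(0,255,0))
    dr([[-.06+.011*c(a),.011*s(a),.076] for a in np.arange(0,6.28,.4)],(255,255,0))
    for t in [0,.25,.5]:
        a=t-1.745; dr([[-.06,0,.068],[-.06+.09*c(a),.09*s(a),.068]],(255,0,255))
    save(im,n+'2.png')
E
```

```text
[0.51455404 0.06799681 0.31019214] [ 2.1  1.3  2.  -3.9 -1.6 -0.2 -2.5  2.6]
[[284. 171.]
 [260. 238.]
 [367. 263.]
 [381. 191.]]
```

View pics/top2.png

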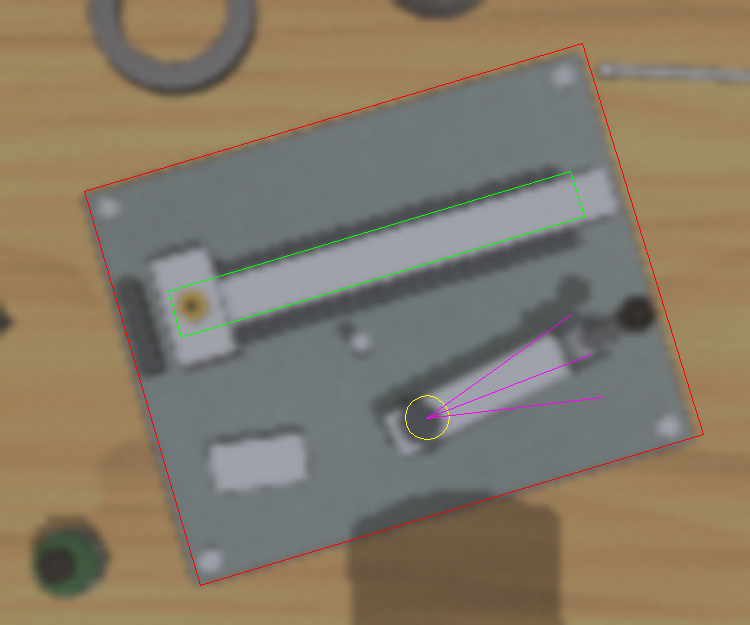

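View pics/scene2.png

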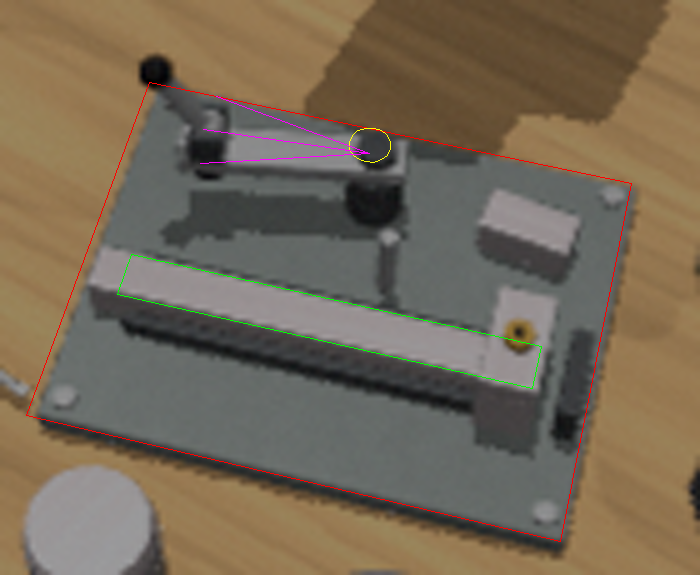

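The top crop shows the jig outline and bar fitting to within about 3 mm. The pivot is at crop (427,418), the hinge near (590,340) and the ball at (637,313), so the strap value is about 0.33. I'll move to a hover with the gripper shut and refine from the wrist view.

Call:
{"fn": "carry_out", "kwargs": {"series": [{"tx":12,"ty":-16,"claw":255},{"tx":24,"ty":-31,"claw":255},{"tx":24,"ty":-31,"claw":255},{"tx":24,"ty":-31,"claw":255},{"tx":24,"ty":-31,"claw":255},{"tx":24,"ty":-31,"claw":255},{"tx":24,"ty":-31,"claw":255},{"tx":24,"ty":-31,"claw":255},{"tx":24,"ty":-31,"claw":255},{"tx":24,"ty":-31,"claw":255},{"tx":24,"ty":-31,"claw":255},{"tx":24,"ty":-31,"claw":255},{"tx":24,"ty":-31,"claw":255},{"tx":24,"ty":-31,"claw":255},{"tx":24,"ty":-31,"claw":255},{"tx":24,"ty":-31,"claw":255},{"tx":12,"ty":-16,"claw":255},{"claw":255},{"claw":255}]}}

```text
validation failed for argument at $.se...
```

Run:
```python
from fit import *
im=r.capture('wrist'); c=cam('wrist'); p=np.load('jig.npy'); s=r.get_state()
print(s['time'],s['ee_pos'],s['tool_rot'],s['opening'],s['contact_force'])
for th,z in [('strap_pivot',.068),('strap_end',.068),('lever_hinge',.08),('lever_ball',.125),('bar',.043)]:
    print(th,[(np.round(d['pixel']).tolist(),round(d['confidence'],2),at_z(c,d['pixel'],z).round(3)[:2].tolist()) for d in r.spot_in(th,'wrist')[:2]])
print('pivot pred',W(p,[-.06,0,.068]),W(p,[.03,0,.043]))
def dr(X,col): cv2.polylines(im,[np.int32(proj(c,W(p,X)))],False,col,1)
im=im.copy()
dr([[.0175,-.14,.043],[.0425,-.14,.043],[.0425,.08,.043],[.0175,.08,.043]],(0,255,0))
dr([[-.11,-.14,.018],[.11,-.14,.018],[.11,.14,.018],[-.11,.14,.018],[-.11,-.14,.018]],(255,0,0))
for t in [.25,.35]:
    a=t-1.745; dr([[-.06,0,.068],[-.06+.09*np.cos(a),.09*np.sin(a),.068]],(255,0,255))
save(im,'w1.png')
```

```text
1.15 [ 0.15249717 -0.6318731   0.22744846] [ 9.92998070e-01  1.18130572e-01  2.73174626e-06 -7.67866164e-06] 1.0030932861661301 [-0.67003113 -0.73155087  0.13665233]
strap_pivot []
strap_end []
lever_hinge []
lever_ball []
bar [([36.0, 13.0], 0.89, [0.243, -0.356])]
pivot pred [[0.45741755 0.04968231 0.068     ]] [[0.54312229 0.07715405 0.043     ]]
```

View pics/w1.png

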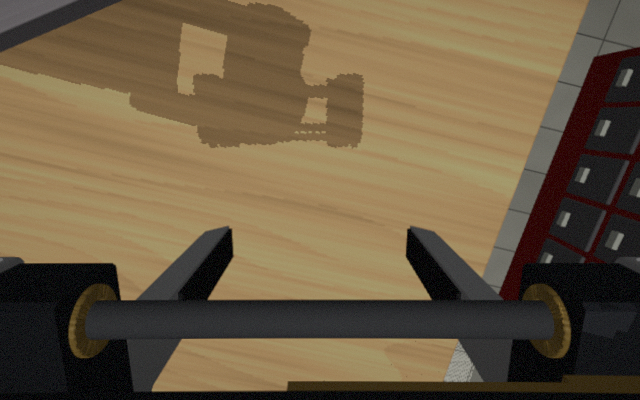

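The move call was rejected, and the wrist view (empty counter) confirms the arm hasn't moved. I'll try one row with every field filled in.

Call:
{"fn": "carry_out", "kwargs": {"series": [{"tx":12,"ty":-16,"tz":0,"rx":0,"ry":0,"rz":0,"claw":255}]}}

```text
time: 1.5
ee_pos: [0.1596, -0.6145, 0.2274]
tool_rot: [0.993, 0.117, -0.0, 0.0]
contact_force: [-0.3, 0.3, 0.5]
opening: 0.947
gripper_force: 0.0
```

Call:
{"fn": "carry_out", "kwargs": {"series": [{"tx":24,"ty":-31,"tz":0,"rx":0,"ry":0,"rz":0,"claw":255},{"tx":24,"ty":-31,"tz":0,"rx":0,"ry":0,"rz":0,"claw":255},{"tx":24,"ty":-31,"tz":0,"rx":0,"ry":0,"rz":0,"claw":255},{"tx":24,"ty":-31,"tz":0,"rx":0,"ry":0,"rz":0,"claw":255},{"tx":24,"ty":-31,"tz":0,"rx":0,"ry":0,"rz":0,"claw":255},{"tx":24,"ty":-31,"tz":0,"rx":0,"ry":0,"rz":0,"claw":255},{"tx":24,"ty":-31,"tz":0,"rx":0,"ry":0,"rz":0,"claw":255},{"tx":24,"ty":-31,"tz":0,"rx":0,"ry":0,"rz":0,"claw":255},{"tx":24,"ty":-31,"tz":0,"rx":0,"ry":0,"rz":0,"claw":255},{"tx":24,"ty":-31,"tz":0,"rx":0,"ry":0,"rz":0,"claw":255},{"tx":24,"ty":-31,"tz":0,"rx":0,"ry":0,"rz":0,"claw":255},{"tx":24,"ty":-31,"tz":0,"rx":0,"ry":0,"rz":0,"claw":255},{"tx":24,"ty":-31,"tz":0,"rx":0,"ry":0,"rz":0,"claw":255},{"tx":24,"ty":-31,"tz":0,"rx":0,"ry":0,"rz":0,"claw":255},{"tx":12,"ty":-16,"tz":0,"rx":0,"ry":0,"rz":0,"claw":255},{"tx":0,"ty":0,"tz":0,"rx":0,"ry":0,"rz":0,"claw":255},{"tx":0,"ty":0,"tz":0,"rx":0,"ry":0,"rz":0,"claw":255}]}}

```text
time: 3.2
ee_pos: [0.3931, -0.0946, 0.2275]
tool_rot: [0.993, 0.119, -0.0, 0.0]
contact_force: [-0.7, -0.7, 0.2]
opening: 0.003
gripper_force: 0.0
```

```bash
cat > look.py <<'E'
import sys
from fit import *
c=cam('wrist'); s=r.get_state(); im=r.capture('wrist').copy(); p=np.load('jig.npy')
print(s['time'],s['ee_pos'],s['tool_rot'],s['opening'],s['contact_force'])
for th,z in [('strap_pivot',.068),('strap_end',.068),('lever_hinge',.08),('lever_ball',.125),('bar',.043)]:
    print(th,[(np.round(d['pixel']).tolist(),round(d['confidence'],2),at_z(c,d['pixel'],z).round(3)[:2].tolist()) for d in r.spot_in(th,'wrist')[:2]])
def dr(X,col): cv2.polylines(im,[np.int32(proj(c,W(p,X)))],False,col,1)
dr([[.0175,-.14,.043],[.0425,-.14,.043],[.0425,.08,.043],[.0175,.08,.043]],(0,255,0))
dr([[-.11,-.14,.018],[.11,-.14,.018],[.11,.14,.018],[-.11,.14,.018],[-.11,-.14,.018]],(255,0,0))
for t in map(float,sys.argv[2:]):
    a=t-1.745; dr([[-.06,0,.068],[-.06+.09*np.cos(a),.09*np.sin(a),.068]],(255,0,255))
save(im,sys.argv[1])
E
python3 look.py w2.png .25 .35
```

```text
3.2 [ 0.39305302 -0.09457957  0.22753349] [ 9.92947175e-01  1.18557385e-01 -5.36604510e-05  2.28256735e-04] 0.0029347898543349354 [-0.69398671 -0.69181486  0.20464609]
strap_pivot [([236.0, 68.0], 0.81, [0.479, -0.003])]
strap_end [([238.0, 64.0], 0.97, [0.483, -0.003])]
lever_hinge [([284.0, 37.0], 0.74, [0.511, -0.039]), ([483.0, 122.0], 0.4, [0.485, -0.216])]
lever_ball [([286.0, 40.0], 0.9, [0.501, -0.047])]
bar [([477.0, 350.0], 0.84, [0.252, -0.311]), ([98.0, 2.0], 0.66, [0.506, 0.13])]
```

View pics/w2.png

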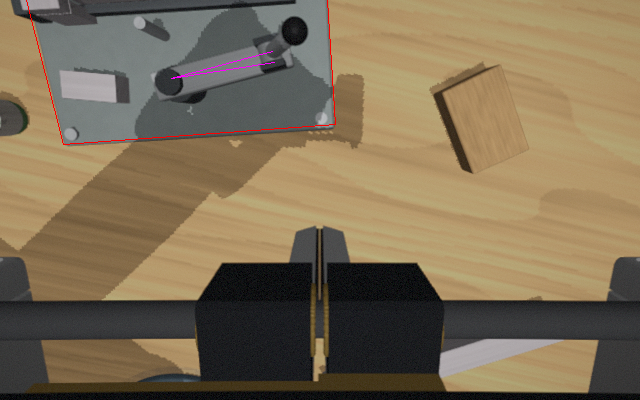

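The wrist view has the bolt at (168,82), the fork at (275,58) and the ball at (293,31). The overlay fits and the strap value is about 0.3. Next I compute the push path in tool millimetres.

```bash
cat > plan.py <<'E'
from fit import *
p=np.load('jig.npy')
s=r.get_state(); RT=R.from_quat(s['tool_rot']).as_matrix(); pos=np.array(s['ee_pos'])
P=W(p,[-.06,0,0])[0]
def ctr(v,gap,z=.077,rad=.055):
    h=p[2]-1.745+v; u=np.array([np.cos(h),np.sin(h),0]); n=np.array([u[1],-u[0],0])
    t=np.abs(RT.T@n); d=.008*t[0]+.0125*t[1]
    X=P+rad*u+(.012+d+gap)*n; X[2]=z; return X
def show(L):
    global pos
    for l,X in L: print(l,((X-pos)@RT*1000).round(1),X.round(3)); pos=X
E
python3 - <<'E'
from plan import *
show([('above',ctr(.2,.02,.227)),('down',ctr(.2,.02)),('touch',ctr(.3,0))]+[(round(v,2),ctr(v,0)) for v in np.arange(.45,1.76,.1625)])
E
```

```text
above [ 61.  -67.    0.4] [ 0.437 -0.016  0.227]
down [  0.  -0. 150.] [ 0.437 -0.016  0.077]
touch [24.6 -0.5 -0. ] [ 0.46  -0.01   0.077]
0.45 [ 7.5  1.5 -0. ] [ 0.468 -0.009  0.077]
0.61 [ 8.6  0.4 -0. ] [ 0.476 -0.008  0.077]
0.78 [ 8.9 -1.  -0. ] [ 0.485 -0.005  0.077]
0.94 [ 9.  -2.6 -0. ] [0.493 0.    0.077]
1.1 [ 8.7 -4.3 -0. ] [0.501 0.006 0.077]
1.26 [ 8.1 -6.  -0. ] [0.507 0.014 0.077]
1.43 [ 7.1 -7.6 -0. ] [0.512 0.023 0.077]
1.59 [ 5.7 -9.1 -0. ] [0.516 0.033 0.077]
1.75 [ 4.1 -8.9 -0. ] [0.517 0.043 0.077]
```

Call:
{"fn": "carry_out", "kwargs": {"series": [{"tx":30,"ty":-33,"tz":0,"rx":0,"ry":0,"rz":0,"claw":255},{"tx":31,"ty":-34,"tz":0,"rx":0,"ry":0,"rz":0,"claw":255},{"tx":0,"ty":0,"tz":0,"rx":0,"ry":0,"rz":0,"claw":255},{"tx":0,"ty":0,"tz":30,"rx":0,"ry":0,"rz":0,"claw":255},{"tx":0,"ty":0,"tz":35,"rx":0,"ry":0,"rz":0,"claw":255},{"tx":0,"ty":0,"tz":35,"rx":0,"ry":0,"rz":0,"claw":255},{"tx":0,"ty":0,"tz":30,"rx":0,"ry":0,"rz":0,"claw":255},{"tx":0,"ty":0,"tz":20,"rx":0,"ry":0,"rz":0,"claw":255},{"tx":0,"ty":0,"tz":0,"rx":0,"ry":0,"rz":0,"claw":255},{"tx":8,"ty":0,"tz":0,"rx":0,"ry":0,"rz":0,"claw":255},{"tx":8,"ty":0,"tz":0,"rx":0,"ry":0,"rz":0,"claw":255},{"tx":8,"ty":0,"tz":0,"rx":0,"ry":0,"rz":0,"claw":255},{"tx":4,"ty":0,"tz":0,"rx":0,"ry":0,"rz":0,"claw":255},{"tx":4,"ty":1,"tz":0,"rx":0,"ry":0,"rz":0,"claw":255},{"tx":4,"ty":0,"tz":0,"rx":0,"ry":0,"rz":0,"claw":255},{"tx":4,"ty":0,"tz":0,"rx":0,"ry":0,"rz":0,"claw":255}]}}

```text
time: 5.1
ee_pos: [0.4758, -0.0064, 0.0773]
tool_rot: [0.993, 0.118, -0.0, -0.0]
contact_force: [-1.8, 0.3, 0.1]
opening: 0.002
gripper_force: 0.8
```

The contact force is about 1–2 N, which matches pushing the strap. I'll continue along the arc.

Call:
{"fn": "carry_out", "kwargs": {"series": [{"tx":4.5,"ty":-0.5,"tz":0,"rx":0,"ry":0,"rz":0,"claw":255},{"tx":4.5,"ty":-0.5,"tz":0,"rx":0,"ry":0,"rz":0,"claw":255},{"tx":4.5,"ty":-1,"tz":0,"rx":0,"ry":0,"rz":0,"claw":255},{"tx":4.5,"ty":-1.5,"tz":0,"rx":0,"ry":0,"rz":0,"claw":255},{"tx":4.5,"ty":-2,"tz":0,"rx":0,"ry":0,"rz":0,"claw":255},{"tx":4.5,"ty":-2.5,"tz":0,"rx":0,"ry":0,"rz":0,"claw":255},{"tx":4,"ty":-3,"tz":0,"rx":0,"ry":0,"rz":0,"claw":255},{"tx":4,"ty":-3,"tz":0,"rx":0,"ry":0,"rz":0,"claw":255},{"tx":3.5,"ty":-4,"tz":0,"rx":0,"ry":0,"rz":0,"claw":255},{"tx":3.5,"ty":-4,"tz":0,"rx":0,"ry":0,"rz":0,"claw":255},{"tx":3,"ty":-4.5,"tz":0,"rx":0,"ry":0,"rz":0,"claw":255},{"tx":3,"ty":-4.5,"tz":0,"rx":0,"ry":0,"rz":0,"claw":255},{"tx":0,"ty":0,"tz":0,"rx":0,"ry":0,"rz":0,"claw":255}]}}

```text
time: 6.4
ee_pos: [0.5157, 0.0356, 0.0776]
tool_rot: [0.993, 0.118, 0.001, -0.0]
contact_force: [-0.2, 0.0, -0.2]
opening: 0.006
gripper_force: 0.0
```

Run:
```python
from plan import *
show([(round(v,2),ctr(v,0)) for v in [1.6,1.68,1.745]]+[('press3',ctr(1.745,-.003))])
```

```text
1.6 [-0.3  1.6  0.6] [0.516 0.034 0.077]
1.68 [ 2.1 -4.8  0. ] [0.517 0.039 0.077]
1.75 [ 1.5 -3.2  0. ] [0.517 0.043 0.077]
press3 [-0.2 -3.   0. ] [0.517 0.045 0.077]
```

Now I push in small steps to find the stop.

Call:
{"fn": "carry_out", "kwargs": {"series": [{"tx":1,"ty":-2.5,"tz":0,"rx":0,"ry":0,"rz":0,"claw":255},{"tx":1,"ty":-2.5,"tz":0,"rx":0,"ry":0,"rz":0,"claw":255},{"tx":0,"ty":-2,"tz":0,"rx":0,"ry":0,"rz":0,"claw":255},{"tx":0,"ty":0,"tz":0,"rx":0,"ry":0,"rz":0,"claw":255}]}}

```text
time: 6.8
ee_pos: [0.5158, 0.0423, 0.0776]
tool_rot: [0.993, 0.118, 0.0, -0.0]
contact_force: [0.7, 0.4, -0.2]
opening: 0.009
gripper_force: 0.2
```

Call:
{"fn": "carry_out", "kwargs": {"series": [{"tx":0,"ty":-2,"tz":0,"rx":0,"ry":0,"rz":0,"claw":255},{"tx":0,"ty":-2,"tz":0,"rx":0,"ry":0,"rz":0,"claw":255},{"tx":0,"ty":0,"tz":0,"rx":0,"ry":0,"rz":0,"claw":255}]}}

```text
time: 7.1
ee_pos: [0.5154, 0.045, 0.0778]
tool_rot: [0.993, 0.119, 0.001, 0.001]
contact_force: [2.8, -5.5, -1.9]
opening: 0.002
gripper_force: 3.1
```

Run:
```python
from fit import *
p=np.load('jig.npy'); s=r.get_state(); print(s['ee_pos'],s['contact_force'])
o=[]
for n,(x0,y0,w,h) in {'top':(295,140,100,100),'scene':(265,150,100,100)}.items():
    k=6; im=cv2.resize(r.capture(n)[y0:y0+h,x0:x0+w],None,fx=k,fy=k,interpolation=cv2.INTER_CUBIC)[:,:390 if n=='top' else 400]if 0 else cv2.resize(r.capture(n)[y0:y0+h,x0:x0+w],(400,400),interpolation=cv2.INTER_CUBIC)
    q=(proj(C[n],W(p,[[-.06,0,.068],[.046,0,.068]]))-[x0,y0]+.5)*4
    cv2.polylines(im,[np.int32(q)],False,(255,0,255),1); o.append(im)
save(np.hstack(o),'s3.png')
```

```text
[0.5153573  0.04502749 0.07777132] [ 2.79708819 -5.50823882 -1.88057659]
```

View pics/s3.png

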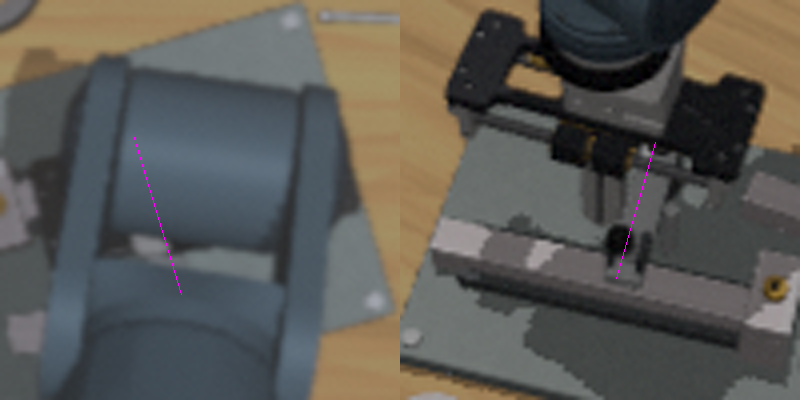

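The scene half shows the strap end over the bar on the predicted line (about (622,275) in the crop), and the force has risen to 6 N, so this is the stop. I'll press slightly more, back off and measure the lever.

Call:
{"fn": "carry_out", "kwargs": {"series": [{"tx":0,"ty":-2,"tz":0,"rx":0,"ry":0,"rz":0,"claw":255},{"tx":0,"ty":0,"tz":0,"rx":0,"ry":0,"rz":0,"claw":255},{"tx":0,"ty":10,"tz":0,"rx":0,"ry":0,"rz":0,"claw":255},{"tx":0,"ty":20,"tz":0,"rx":0,"ry":0,"rz":0,"claw":255},{"tx":-15,"ty":10,"tz":-15,"rx":0,"ry":0,"rz":0,"claw":255},{"tx":-20,"ty":0,"tz":-30,"rx":0,"ry":0,"rz":0,"claw":255},{"tx":-30,"ty":0,"tz":-35,"rx":0,"ry":0,"rz":0,"claw":255},{"tx":-35,"ty":0,"tz":-30,"rx":0,"ry":0,"rz":0,"claw":255},{"tx":0,"ty":0,"tz":0,"rx":0,"ry":0,"rz":0,"claw":255},{"tx":0,"ty":0,"tz":0,"rx":0,"ry":0,"rz":0,"claw":255}]}}

```text
time: 8.2
ee_pos: [0.4264, -0.0144, 0.188]
tool_rot: [0.993, 0.118, 0.001, 0.0]
contact_force: [0.3, -0.2, -0.0]
opening: 0.002
gripper_force: 0.0
```

```bash
cat > lev.py <<'E'
import sys
from fit import *
p=np.load('jig.npy'); c=cam('wrist'); im=r.capture('wrist').copy(); s=r.get_state(); print(s['time'],s['ee_pos'])
V={'wrist':c,**C}; r.capture('scene'); r.capture('top')
obs=[]
for n in V:
    for th in ['lever_ball','lever_hinge','strap_end']:
        d=r.spot_in(th,n)
        if d: print(n,th,np.round(d[0]['pixel']),round(d[0]['confidence'],2))
        if d and th=='lever_ball' and d[0]['confidence']>.5: obs.append((n,d[0]['pixel']))
ball=lambda a,v=1.745:W(p,[-.06+(.09+.055*np.sin(a))*np.cos(v-1.745),(.09+.055*np.sin(a))*np.sin(v-1.745),.08+.055*np.cos(a)])
for n,q in obs:
    g=np.arange(.3,1.6,.02); e=[np.linalg.norm(proj(V[n],ball(a))[0]-q) for a in g]; print(n,'lever',g[np.argmin(e)].round(2),'err px',min(e).round(1))
def dr(X,col): cv2.polylines(im,[np.int32(proj(c,X))],False,col,1)
dr(W(p,[[-.06,0,.068],[.046,0,.068]]),(255,0,255))
dr(np.vstack([ball(a) for a in np.arange(.4,1.51,.1)]),(255,255,0))
save(im,sys.argv[1])
E
python3 lev.py w4.png
```

```text
8.25 [ 0.42609218 -0.01414447  0.18671208]
wrist lever_ball [227.  15.] 0.85
wrist lever_hinge [223.  14.] 0.97
wrist strap_end [288.  28.] 0.34
top lever_ball [326. 174.] 0.62
top lever_hinge [327. 171.] 0.64
scene lever_ball [320. 211.] 0.57
scene lever_hinge [326. 200.] 0.69
scene strap_end [323. 202.] 0.97
wrist lever 0.3 err px 70.8
top lever 0.3 err px 4.6
scene lever 0.48 err px 2.6
```

View pics/w4.png

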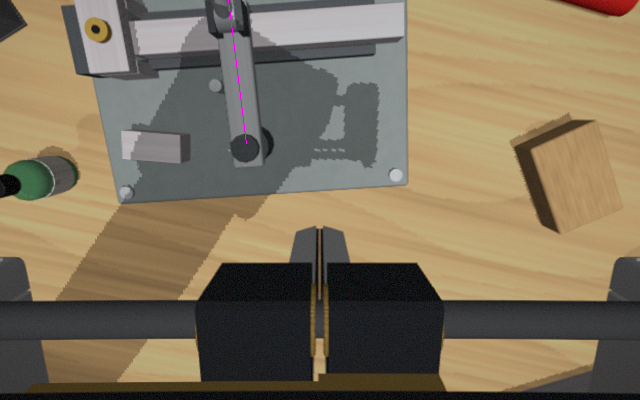

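The wrist view shows the strap across the bar, touching the pin at (215,86), with the hinge and ball at about (226,15). The strap end sits about 3 mm to jig +y of my line. The lever is at about 0.5. I'll plan the press, following the ball's arc from above with the shut fingertips.

Run:
```python
from plan import *
def tip(a,up=0): return W(p,[.03+.055*np.sin(a),.002,.08+.055*np.cos(a)+.009+.022+up])[0]
X=tip(.55); X[2]=.20
show([('hover',X),('near',tip(.55,.015))]+[(round(a,2),tip(a)) for a in np.linspace(.55,1.5,11)])
```

```text
hover [163.6 -65.6 -12.9] [0.57  0.088 0.2  ]
near [ 0.   0.  27.1] [0.57  0.088 0.173]
0.55 [ 0.  0. 15.] [0.57  0.088 0.158]
0.64 [ 4.3 -0.3  2.9] [0.574 0.089 0.155]
0.74 [ 4.  -0.3  3.3] [0.578 0.09  0.152]
0.84 [ 3.7 -0.3  3.7] [0.581 0.092 0.148]
0.93 [ 3.3 -0.2  4. ] [0.584 0.093 0.144]
1.02 [ 2.9 -0.2  4.3] [0.587 0.093 0.14 ]
1.12 [ 2.5 -0.2  4.6] [0.59  0.094 0.135]
1.22 [ 2.  -0.1  4.8] [0.592 0.095 0.13 ]
1.31 [ 1.6 -0.1  5. ] [0.593 0.095 0.125]
1.4 [ 1.1 -0.1  5.1] [0.594 0.096 0.12 ]
1.5 [ 0.6 -0.   5.2] [0.595 0.096 0.115]
```

Call:
{"fn": "carry_out", "kwargs": {"series": [{"tx":20,"ty":-8,"tz":-13,"rx":0,"ry":0,"rz":0,"claw":255},{"tx":36,"ty":-14,"tz":0,"rx":0,"ry":0,"rz":0,"claw":255},{"tx":36,"ty":-15,"tz":0,"rx":0,"ry":0,"rz":0,"claw":255},{"tx":36,"ty":-15,"tz":0,"rx":0,"ry":0,"rz":0,"claw":255},{"tx":36,"ty":-14,"tz":0,"rx":0,"ry":0,"rz":0,"claw":255},{"tx":0,"ty":0,"tz":0,"rx":0,"ry":0,"rz":0,"claw":255},{"tx":0,"ty":0,"tz":14,"rx":0,"ry":0,"rz":0,"claw":255},{"tx":0,"ty":0,"tz":13,"rx":0,"ry":0,"rz":0,"claw":255},{"tx":0,"ty":0,"tz":5,"rx":0,"ry":0,"rz":0,"claw":255},{"tx":0,"ty":0,"tz":5,"rx":0,"ry":0,"rz":0,"claw":255},{"tx":0,"ty":0,"tz":5,"rx":0,"ry":0,"rz":0,"claw":255},{"tx":2,"ty":0,"tz":1.5,"rx":0,"ry":0,"rz":0,"claw":255},{"tx":2,"ty":0,"tz":1.5,"rx":0,"ry":0,"rz":0,"claw":255},{"tx":2,"ty":0,"tz":1.5,"rx":0,"ry":0,"rz":0,"claw":255},{"tx":2,"ty":0,"tz":2,"rx":0,"ry":0,"rz":0,"claw":255}]}}

```text
time: 10.3
ee_pos: [0.58, 0.09, 0.1544]
tool_rot: [0.993, 0.118, 0.003, 0.0]
contact_force: [0.9, 1.2, 6.2]
opening: 0.006
gripper_force: 3.3
```

The upward reaction is about 6 N, so the tip is pushing the lever. I continue down the arc.

Call:
{"fn": "carry_out", "kwargs": {"series": [{"tx":1.8,"ty":0,"tz":2,"rx":0,"ry":0,"rz":0,"claw":255},{"tx":1.8,"ty":0,"tz":2,"rx":0,"ry":0,"rz":0,"claw":255},{"tx":1.6,"ty":0,"tz":2,"rx":0,"ry":0,"rz":0,"claw":255},{"tx":1.6,"ty":0,"tz":2,"rx":0,"ry":0,"rz":0,"claw":255},{"tx":1.4,"ty":0,"tz":2.2,"rx":0,"ry":0,"rz":0,"claw":255},{"tx":1.4,"ty":0,"tz":2.2,"rx":0,"ry":0,"rz":0,"claw":255},{"tx":1.2,"ty":0,"tz":2.3,"rx":0,"ry":0,"rz":0,"claw":255},{"tx":1.2,"ty":0,"tz":2.3,"rx":0,"ry":0,"rz":0,"claw":255},{"tx":1,"ty":0,"tz":2.4,"rx":0,"ry":0,"rz":0,"claw":255},{"tx":1,"ty":0,"tz":2.4,"rx":0,"ry":0,"rz":0,"claw":255},{"tx":0.8,"ty":0,"tz":2.5,"rx":0,"ry":0,"rz":0,"claw":255},{"tx":0.8,"ty":0,"tz":2.5,"rx":0,"ry":0,"rz":0,"claw":255},{"tx":0.5,"ty":0,"tz":2.6,"rx":0,"ry":0,"rz":0,"claw":255},{"tx":0.5,"ty":0,"tz":2.6,"rx":0,"ry":0,"rz":0,"claw":255},{"tx":0,"ty":0,"tz":0,"rx":0,"ry":0,"rz":0,"claw":255}]}}

```text
time: 11.8
ee_pos: [0.6018, 0.0948, 0.1259]
tool_rot: [0.993, 0.118, 0.011, -0.0]
contact_force: [12.1, 5.6, 6.6]
opening: 0.009
gripper_force: 5.9
```

The sideways force (+x, 12 N) suggests the tip has slipped to the outboard side of the ball, so I'll look before going on.

Run:
```python
from fit import *
p=np.load('jig.npy'); s=r.get_state()
im=r.capture('scene'); x0,y0,w,h=275,150,100,75; k=8
im=cv2.resize(im[y0:y0+h,x0:x0+w],None,fx=k,fy=k,interpolation=cv2.INTER_CUBIC)
T=R.from_quat(s['tool_rot']).apply([0,0,.022])+s['ee_pos']; print('tip',T)
for d in r.spot_in('lever_ball','scene')[:2]: print(d)
def mk(X,col):
    for q in (proj(C['scene'],X)-[x0,y0]+.5)*k: cv2.circle(im,tuple(np.int32(q).tolist()),4,col,1)
mk([T],(255,0,0)); mk(np.vstack([W(p,[.03+.055*np.sin(a),.002,.08+.055*np.cos(a)]) for a in np.arange(.3,1.51,.2)]),(255,255,0))
save(im,'s5.png')
```

```text
tip [0.60226464 0.09484958 0.10393487]
{'pixel': [219.6, 209.6], 'confidence': 0.42}
```

View pics/s5.png

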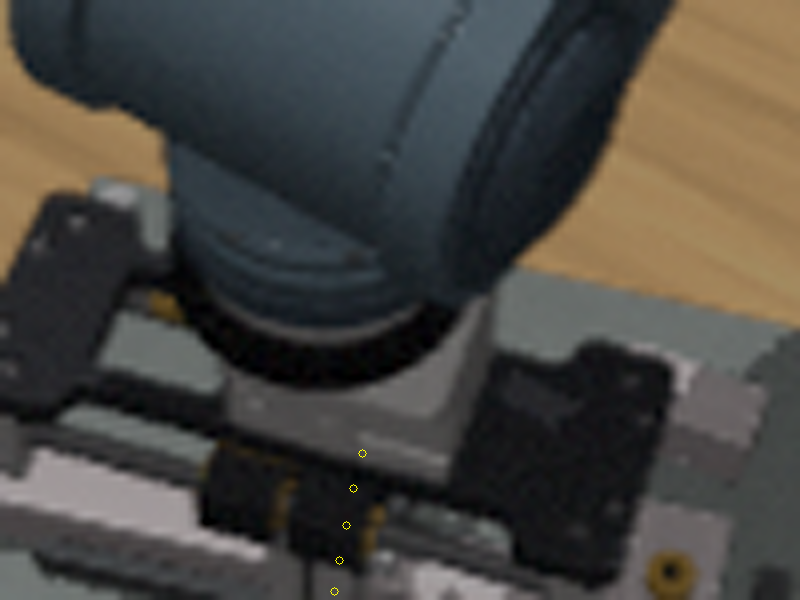

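The gripper hides the ball in this view. I'll back off outward and up, then measure the lever numerically from behind.

Call:
{"fn": "carry_out", "kwargs": {"series": [{"tx":8,"ty":0,"tz":0,"rx":0,"ry":0,"rz":0,"claw":255},{"tx":6,"ty":0,"tz":-5,"rx":0,"ry":0,"rz":0,"claw":255},{"tx":0,"ty":0,"tz":-25,"rx":0,"ry":0,"rz":0,"claw":255},{"tx":0,"ty":0,"tz":-35,"rx":0,"ry":0,"rz":0,"claw":255},{"tx":-25,"ty":0,"tz":-30,"rx":0,"ry":0,"rz":0,"claw":255},{"tx":-40,"ty":5,"tz":0,"rx":0,"ry":0,"rz":0,"claw":255},{"tx":-40,"ty":5,"tz":0,"rx":0,"ry":0,"rz":0,"claw":255},{"tx":-40,"ty":5,"tz":0,"rx":0,"ry":0,"rz":0,"claw":255},{"tx":-40,"ty":5,"tz":0,"rx":0,"ry":0,"rz":0,"claw":255},{"tx":0,"ty":0,"tz":0,"rx":0,"ry":0,"rz":0,"claw":255},{"tx":0,"ty":0,"tz":0,"rx":0,"ry":0,"rz":0,"claw":255}]}}

```text
time: 13.0
ee_pos: [0.4322, 0.0343, 0.2149]
tool_rot: [0.993, 0.118, 0.0, -0.0]
contact_force: [-0.3, 0.5, 0.6]
opening: 0.006
gripper_force: 0.0
```

```bash
python3 lev.py w6.png
python3 - <<'E'
from fit import *
p=np.load('jig.npy'); c=cam('wrist')
# dark ball pixels in wrist near arc, and predictions
for a in (.3,.5,.7,.9,1.1,1.3,1.5):
    X=W(p,[.03+.055*np.sin(a),.003,.08+.055*np.cos(a)]); print(a,[proj(k,X)[0].round().tolist() for k in (c,C['top'],C['scene'])])
print('hinge',[proj(k,W(p,[.03,.003,.08]))[0].round().tolist() for k in (c,C['top'],C['scene'])])
a=cv2.imread('pics/w6.png')[0:240,110:430]; r.capture('scene')
o=[cv2.resize(a,(400,300))]
for n,(x,y) in {'scene':(285,165),}.items():
    o.append(cv2.resize(r.capture(n)[y:y+60,x:x+80,::-1],(400,300),interpolation=cv2.INTER_CUBIC))
cv2.imwrite('pics/c6.png',np.hstack(o))
E
```

```text
13.05 [0.43298257 0.03433938 0.2151391 ]
wrist lever_ball [298.  35.] 0.64
wrist lever_hinge [293.  31.] 0.6
wrist strap_end [304.  93.] 0.58
top lever_ball [326. 169.] 0.47
top strap_end [328. 179.] 0.77
scene lever_ball [325. 296.] 0.62
scene strap_end [323. 207.] 0.62
wrist lever 0.3 err px 33.8
scene lever 1.58 err px 66.8
0.3 [[285.0, 4.0], [326.0, 170.0], [320.0, 206.0]]
0.5 [[284.0, -12.0], [325.0, 167.0], [319.0, 211.0]]
0.7 [[283.0, -25.0], [324.0, 163.0], [318.0, 215.0]]
0.9 [[283.0, -33.0], [323.0, 161.0], [317.0, 220.0]]
1.1 [[284.0, -38.0], [323.0, 159.0], [317.0, 224.0]]
1.3 [[285.0, -38.0], [322.0, 158.0], [316.0, 227.0]]
1.5 [[286.0, -35.0], [322.0, 158.0], [316.0, 230.0]]
hinge [[293.0, 48.0], [329.0, 179.0], [321.0, 212.0]]
```

View pics/c6.png

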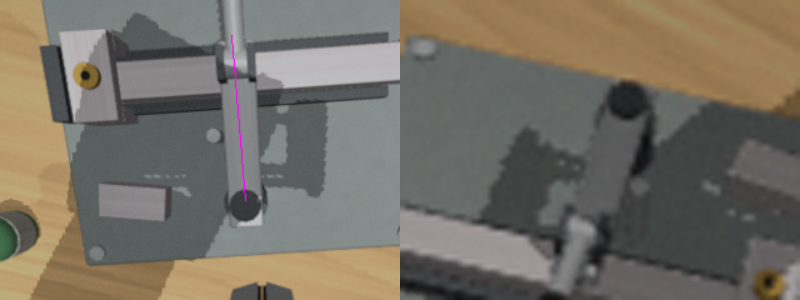

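The crop shows the strap still at its pin (213,135), with the shank tipped outward and the ball near scene (316,223). That puts the lever at about 1.1: the tip had slid off the outboard side of the ball. I'll press further in, on the shank at about 37 mm from the hinge, so the ball stops it sliding out.

Run:
```python
from plan import *
im=r.capture('scene'); g=im[208:242,300:335].max(2).astype(int); m=g<45
n,l,st,ce=cv2.connectedComponentsWithStats(m.astype(np.uint8))
print([(st[i,4],(ce[i]+[300,208]).round(1).tolist()) for i in range(1,n) if st[i,4]>8])
f=lambda z:W(p,[.067,.002,z+.022])[0]
show([('hover',f(.18)),('near',f(.12)),('end',f(.089))])
```

```text
[(np.int32(16), [324.6, 213.4]), (np.int32(120), [318.8, 228.1])]
hover [154.2 -20.3  12.9] [0.578 0.09  0.202]
near [ 0.  0. 60.] [0.578 0.09  0.142]
end [ 0.  0. 31.] [0.578 0.09  0.111]
```

Call:
{"fn": "carry_out", "kwargs": {"series": [{"tx":34,"ty":-5,"tz":0,"rx":0,"ry":0,"rz":0,"claw":255},{"tx":40,"ty":-5,"tz":0,"rx":0,"ry":0,"rz":0,"claw":255},{"tx":40,"ty":-5,"tz":0,"rx":0,"ry":0,"rz":0,"claw":255},{"tx":40,"ty":-5,"tz":13,"rx":0,"ry":0,"rz":0,"claw":255},{"tx":0,"ty":0,"tz":0,"rx":0,"ry":0,"rz":0,"claw":255},{"tx":0,"ty":0,"tz":20,"rx":0,"ry":0,"rz":0,"claw":255},{"tx":0,"ty":0,"tz":25,"rx":0,"ry":0,"rz":0,"claw":255},{"tx":0,"ty":0,"tz":15,"rx":0,"ry":0,"rz":0,"claw":255},{"tx":0,"ty":0,"tz":4,"rx":0,"ry":0,"rz":0,"claw":255},{"tx":0,"ty":0,"tz":4,"rx":0,"ry":0,"rz":0,"claw":255},{"tx":0,"ty":0,"tz":3,"rx":0,"ry":0,"rz":0,"claw":255},{"tx":0,"ty":0,"tz":3,"rx":0,"ry":0,"rz":0,"claw":255},{"tx":0,"ty":0,"tz":3,"rx":0,"ry":0,"rz":0,"claw":255}]}}

```text
time: 15.05
ee_pos: [0.5781, 0.09, 0.1255]
tool_rot: [0.993, 0.118, 0.001, 0.0]
contact_force: [0.4, -0.1, -0.4]
opening: 0.004
gripper_force: 0.0
```

Call:
{"fn": "carry_out", "kwargs": {"series": [{"tx":0,"ty":0,"tz":3,"rx":0,"ry":0,"rz":0,"claw":255},{"tx":0,"ty":0,"tz":3,"rx":0,"ry":0,"rz":0,"claw":255},{"tx":0,"ty":0,"tz":3,"rx":0,"ry":0,"rz":0,"claw":255},{"tx":0,"ty":0,"tz":2,"rx":0,"ry":0,"rz":0,"claw":255}]}}

```text
time: 15.45
ee_pos: [0.5778, 0.0899, 0.114]
tool_rot: [0.993, 0.118, 0.0, 0.0]
contact_force: [0.6, -0.6, 3.0]
opening: 0.002
gripper_force: 1.5
```

Contact on the shank at 3 N. I press on in small steps.

Call:
{"fn": "carry_out", "kwargs": {"series": [{"tx":0,"ty":0,"tz":1.5,"rx":0,"ry":0,"rz":0,"claw":255},{"tx":0,"ty":0,"tz":1.5,"rx":0,"ry":0,"rz":0,"claw":255},{"tx":0,"ty":0,"tz":0,"rx":0,"ry":0,"rz":0,"claw":255}]}}

```text
time: 15.75
ee_pos: [0.5781, 0.0901, 0.1113]
tool_rot: [0.993, 0.118, 0.001, 0.0]
contact_force: [1.3, 0.9, 3.7]
opening: 0.007
gripper_force: 1.7
```

Call:
{"fn": "carry_out", "kwargs": {"series": [{"tx":0,"ty":0,"tz":1.5,"rx":0,"ry":0,"rz":0,"claw":255},{"tx":0,"ty":0,"tz":1.5,"rx":0,"ry":0,"rz":0,"claw":255},{"tx":0,"ty":0,"tz":0,"rx":0,"ry":0,"rz":0,"claw":255}]}}

```text
time: 16.05
ee_pos: [0.5785, 0.09, 0.1105]
tool_rot: [0.993, 0.118, 0.001, 0.0]
contact_force: [-4.3, 0.1, 14.6]
opening: 0.006
gripper_force: 7.6
```

The force jumps to 15 N at a tip height of 88.5 mm, which is what I expect at the end stop. One last small press, then I retreat upward and out of the cameras' view.

Call:
{"fn": "carry_out", "kwargs": {"series": [{"tx":0,"ty":0,"tz":1,"rx":0,"ry":0,"rz":0,"claw":255},{"tx":0,"ty":0,"tz":0,"rx":0,"ry":0,"rz":0,"claw":255},{"tx":0,"ty":0,"tz":-5,"rx":0,"ry":0,"rz":0,"claw":255},{"tx":0,"ty":0,"tz":-25,"rx":0,"ry":0,"rz":0,"claw":255},{"tx":0,"ty":0,"tz":-40,"rx":0,"ry":0,"rz":0,"claw":255},{"tx":0,"ty":0,"tz":-40,"rx":0,"ry":0,"rz":0,"claw":255},{"tx":-35,"ty":15,"tz":0,"rx":0,"ry":0,"rz":0,"claw":255},{"tx":-35,"ty":30,"tz":0,"rx":0,"ry":0,"rz":0,"claw":255},{"tx":-35,"ty":35,"tz":0,"rx":0,"ry":0,"rz":0,"claw":255},{"tx":-30,"ty":35,"tz":0,"rx":0,"ry":0,"rz":0,"claw":255},{"tx":-20,"ty":35,"tz":0,"rx":0,"ry":0,"rz":0,"claw":255},{"tx":0,"ty":35,"tz":0,"rx":0,"ry":0,"rz":0,"claw":255},{"tx":0,"ty":0,"tz":0,"rx":0,"ry":0,"rz":0,"claw":255},{"tx":0,"ty":0,"tz":0,"rx":0,"ry":0,"rz":0,"claw":255}]}}

```text
time: 17.45
ee_pos: [0.4697, -0.1262, 0.2159]
tool_rot: [0.993, 0.117, -0.001, -0.001]
contact_force: [0.3, -0.4, -0.2]
opening: 0.007
gripper_force: 0.0
```

Run:
```python
from fit import *
p=np.load('jig.npy'); s=r.get_state(); print(s['time'],s['ee_pos'],s['contact_force'])
im=r.capture('scene'); g=im[205:245,295:340].max(2).astype(int); m=g<45
n,l,st,ce=cv2.connectedComponentsWithStats(m.astype(np.uint8))
print('dark',[(st[i,4],(ce[i]+[295,205]).round(1).tolist(),st[i,:4].tolist()) for i in range(1,n) if st[i,4]>8])
r.capture('top')
for n in C:
    for th in ['lever_ball','lever_hinge','strap','strap_end','bar']:
        d=r.spot_in(th,n); print(n,th,[(np.round(x['pixel'],1).tolist(),round(x['confidence'],2)) for x in d[:3]])
    M=r.silhouettes('strap',n)
    if M:
        q=np.argwhere(M[0]['pixels'])[:,::-1].astype(float); X=np.array([at_z(C[n],t,.068)[:2] for t in q]); v=np.linalg.svd(X-X.mean(0),full_matrices=False)[2][0]; v*=np.sign(v[0]); print('strap heading',np.arctan2(v[1],v[0]),len(q))
    for v in (1.55,1.65,1.745,1.8):
        print(v,[proj(C[n],W(p,[-.06+q*np.cos(v-1.745),q*np.sin(v-1.745),z]))[0].round(1).tolist() for q,z in ((.09,.068),(.145,.084))])
```

```text
17.45 [ 0.46965557 -0.1261796   0.21594699] [ 0.25536107 -0.39149325 -0.23107483]
dark [(np.int32(13), [324.5, 214.6], [28, 6, 4, 7]), (np.int32(126), [317.2, 228.7], [0, 18, 45, 12])]
top lever_ball [([327.1, 172.6], 0.69)]
top lever_hinge []
top strap [([331.7, 191.7], 0.93), ([342.9, 175.0], 0.49)]
top strap_end [([332.0, 191.8], 0.82)]
top bar [([192.7, 278.8], 0.9), ([184.5, 116.1], 0.89), ([346.6, 176.0], 0.77)]
strap heading 0.2803766393302712 542
1.55 [[336.5, 178.0], [334.4, 155.7]]
1.65 [[333.0, 178.5], [328.7, 156.6]]
1.745 [[329.7, 179.4], [323.4, 157.9]]
1.8 [[327.9, 180.0], [320.4, 158.9]]
scene lever_ball [([323.1, 204.8], 0.62), ([318.1, 221.6], 0.6), ([237.9, 160.8], 0.57)]
scene lever_hinge []
scene strap [([218.0, 206.8], 0.34)]
scene strap_end [([323.3, 206.8], 0.81)]
scene bar [([307.2, 95.1], 0.9), ([438.4, 359.8], 0.66), ([486.2, 212.6], 0.61)]
strap heading 0.2684924924847651 438
1.55 [[313.7, 211.7], [304.0, 226.0]]
1.65 [[317.0, 212.9], [309.4, 228.0]]
1.745 [[320.2, 213.7], [314.9, 229.5]]
1.8 [[322.1, 214.1], [318.1, 230.2]]
```

Run:
```python
from fit import *
for n in C:
    r.capture(n); M=r.silhouettes('jig',n)[0]['pixels'].astype(np.uint8)
    q=max(cv2.findContours(M,0,1)[0],key=cv2.contourArea)[:,0]
    X=np.array([at_z(C[n],t,.018)[:2] for t in q.astype(float)],np.float32)
    print(n,'jig rect',cv2.minAreaRect(X*1000))
    im=r.capture(n); p=np.load('jig.npy')
    # bright ball search: darkness profile along lever line beyond hinge at z .084
    for y in (0,.003):
        print([int(im[tuple(np.int32(proj(C[n],W(p,[x,y,.084]))[0].round())[::-1])].max()) for x in np.arange(.04,.115,.004)])
```

```text
top jig rect ((511.0710754394531, 70.6455078125), (223.40196228027344, 282.0949401855469), 17.95633888244629)
[153, 158, 157, 159, 156, 161, 158, 161, 160, 99, 62, 52, 51, 98, 121, 166, 168, 169, 167]
[142, 145, 159, 142, 152, 138, 149, 132, 145, 113, 55, 50, 53, 70, 120, 158, 169, 168, 169]
scene jig rect ((515.601318359375, 72.9449462890625), (227.35279846191406, 280.8366394042969), 16.993816375732422)
[131, 134, 136, 134, 137, 136, 137, 132, 136, 67, 32, 23, 18, 13, 82, 111, 113, 111, 113]
[121, 126, 122, 131, 124, 113, 128, 115, 128, 43, 22, 18, 15, 9, 110, 112, 113, 113, 112]
```

The ball centre is at x ≈ 85 mm in both views, so the lever is fully down. A last check on the strap angle: the ball's sideways offset.

Run:
```python
from fit import *
p=np.load('jig.npy')
for n in C:
    im=r.capture(n).max(2).astype(np.float32)
    f=lambda x,z:[int(im[tuple(np.int32(proj(C[n],W(p,[x,y,z]))[0].round())[::-1])]) for y in np.arange(-.024,.025,.003)]
    print(n,'ball',f(.085,.084)); print('shank',f(.065,.082)); print('strap',f(-.03,.068)); print('pin/strap',f(-.012,.068))
    d=W(p,[-.06,0,.076]); print('bolt',[int(im[tuple(np.int32(proj(C[n],W(p,[-.06,y,.076]))[0].round())[::-1])]) for y in np.arange(-.024,.025,.003)])
```

```text
top ball [129, 127, 127, 128, 122, 106, 70, 52, 52, 52, 56, 73, 88, 107, 120, 126, 129]
shank [128, 128, 127, 128, 128, 124, 125, 141, 157, 150, 95, 91, 103, 119, 126, 126, 128]
strap [88, 88, 89, 88, 89, 97, 124, 151, 179, 181, 180, 178, 167, 120, 101, 110, 129]
pin/strap [88, 88, 89, 89, 96, 126, 167, 179, 180, 180, 180, 177, 163, 129, 140, 160, 145]
bolt [88, 88, 88, 88, 84, 71, 78, 63, 62, 64, 70, 80, 87, 76, 79, 82, 89]
scene ball [56, 78, 62, 54, 51, 92, 11, 23, 18, 18, 16, 25, 66, 63, 55, 50, 66]
shank [70, 77, 85, 71, 70, 76, 97, 132, 134, 121, 97, 71, 74, 71, 69, 72, 75]
strap [66, 66, 68, 71, 68, 70, 107, 137, 139, 143, 144, 142, 140, 122, 29, 25, 42]
pin/strap [69, 69, 68, 69, 70, 101, 141, 142, 144, 145, 144, 142, 131, 81, 127, 148, 149]
bolt [64, 66, 66, 64, 64, 63, 55, 42, 38, 40, 37, 47, 64, 53, 63, 68, 66]
```

The ball slip may have turned the strap slightly off its stop. I'll compare the strap's edges in the wrist pictures from before and after the slip.

```bash
cat > edge.py <<'E'
from fit import *
p=np.load('jig.npy'); q=r.camera_params('wrist'); K,D,_,_=cam('wrist')
def wc(pos,rot):
    T=np.eye(4); T[:3,:3]=R.from_quat(rot).as_matrix(); T[:3,3]=pos; M=np.linalg.inv(T@np.array(q['tool_from_camera'])); return K,D,M[:3,:3],M[:3,3]
def run(f,c,raw=None):
    im=(cv2.imread('pics/'+f) if raw is None else raw).max(2).astype(np.float32); ys=np.arange(-.03,.0301,.001)
    for x in (-.04,-.03,-.012,.0):
        px=proj(c,W(p,[[x,y,.068] for y in ys])).astype(np.float32)
        v=cv2.remap(cv2.GaussianBlur(im,(3,3),0),px[:,0],px[:,1],cv2.INTER_LINEAR)[:,0]
        print(f,x,v.round().astype(int)[::2].tolist())
E
python3 - <<'E'
from edge import *
run('w4.png',wc([0.42609218,-0.01414447,0.18671208],[.993,.118,.001,0]))
run('w6.png',wc([0.43298257,0.03433938,0.2151391],[.993,.118,0,0]))
E
```

```text
w4.png -0.04 [98, 98, 99, 97, 96, 97, 97, 96, 96, 79, 111, 130, 132, 133, 134, 171, 138, 134, 132, 129, 130, 110, 96, 98, 98, 99, 99, 98, 98, 98, 97]
w4.png -0.03 [96, 96, 97, 97, 97, 99, 98, 98, 98, 78, 111, 130, 133, 133, 133, 161, 147, 133, 130, 129, 129, 113, 97, 98, 97, 96, 97, 96, 97, 97, 96]
w4.png -0.012 [94, 95, 94, 96, 96, 98, 96, 96, 95, 75, 114, 131, 133, 134, 134, 162, 145, 133, 130, 128, 128, 106, 88, 122, 137, 136, 116, 94, 96, 96, 96]
w4.png 0.0 [60, 59, 60, 59, 61, 58, 60, 59, 59, 68, 116, 132, 133, 134, 134, 164, 140, 132, 131, 129, 128, 92, 54, 55, 54, 54, 54, 55, 54, 52, 52]
w6.png -0.04 [96, 96, 95, 97, 97, 97, 95, 94, 94, 94, 122, 131, 133, 134, 135, 170, 151, 135, 134, 133, 130, 100, 95, 96, 97, 96, 96, 97, 97, 98, 98]
w6.png -0.03 [122, 141, 141, 142, 142, 141, 141, 141, 135, 115, 127, 132, 135, 135, 137, 169, 152, 136, 134, 133, 129, 100, 96, 96, 95, 98, 100, 100, 100, 99, 99]
w6.png -0.012 [125, 139, 138, 127, 97, 96, 96, 95, 94, 103, 131, 135, 137, 137, 138, 162, 157, 136, 134, 134, 125, 78, 101, 141, 143, 143, 135, 101, 96, 96, 96]
w6.png 0.0 [141, 141, 132, 99, 95, 94, 95, 95, 96, 109, 135, 136, 138, 138, 138, 172, 150, 138, 134, 134, 121, 94, 95, 95, 96, 96, 96, 96, 96, 96, 96]
```

Inconclusive because the poses differ. I'll return to the pre-lever viewpoint for a direct comparison.

Call:
{"fn": "carry_out", "kwargs": {"series": [{"tx":-4,"ty":-29,"tz":7,"rx":0,"ry":0,"rz":0,"claw":255},{"tx":-4,"ty":-30,"tz":7,"rx":0,"ry":0,"rz":0,"claw":255},{"tx":-4,"ty":-30,"tz":7,"rx":0,"ry":0,"rz":0,"claw":255},{"tx":-4,"ty":-30,"tz":8,"rx":0,"ry":0,"rz":0,"claw":255},{"tx":0,"ty":0,"tz":0,"rx":0,"ry":0,"rz":0,"claw":255},{"tx":0,"ty":0,"tz":0,"rx":0,"ry":0,"rz":0,"claw":255},{"tx":0,"ty":0,"tz":0,"rx":0,"ry":0,"rz":0,"claw":255}]}}

```text
time: 19.25
ee_pos: [0.4275, -0.015, 0.1886]
tool_rot: [0.993, 0.118, 0.001, 0.0]
contact_force: [0.8, 0.2, 0.2]
opening: 0.007
gripper_force: 0.0
```

Run:
```python
from edge import *
s=r.get_state(); c=cam('wrist'); im=r.capture('wrist'); save(im,'w7.png'); print(s['ee_pos'],s['tool_rot'])
ca=wc([0.42609218,-0.01414447,0.18671208],[.993,.118,.001,0])
def edges(im,c,x,z,lo,hi):
    ys=np.arange(lo,hi,.0002); px=proj(c,W(p,[[x,y,z] for y in ys])).astype(np.float32)
    v=cv2.remap(cv2.GaussianBlur(im,(0,0),1.2),px[:,0],px[:,1],cv2.INTER_LINEAR)[:,0]; g=np.gradient(v)
    return ys[g.argmax()]*1e3, ys[g.argmin()]*1e3
xs=[-.045,-.04,-.035,-.03,-.025,-.02,0,.005,.01]
for f,cc in (('w4.png',ca),('w7.png',c)):
    I=cv2.imread('pics/'+f).max(2).astype(np.float32)
    U=[edges(I,cc,x,.068,.006,.016)[1] for x in xs]; L=[edges(I,cc,x,.068,-.015,-.006)[0] for x in xs]
    print(f,np.round(U,1),np.round(L,1),'slopes',np.polyfit(xs,U,1)[0].round(1),np.polyfit(xs,L,1)[0].round(1),'mrad; pin L,R',edges(I,cc,-.012,.068,.012,.03))
```

```text
[ 0.42754356 -0.01502986  0.1885564 ] [9.93036268e-01 1.17807454e-01 5.06759042e-04 3.42600342e-04]
w4.png [11.6 11.6 11.8 11.8 12.  12.  12.2 12.2 11.2] [-10.  -10.6 -10.4 -10.2 -10.2 -10.6 -10.8 -10.6 -10.4] slopes 2.4 -6.7 mrad; pin L,R (np.float64(15.60000000000001), np.float64(12.0))
w7.png [11.6 11.4 11.2 11.2 11.2 11.2 10.6 10.4 10. ] [-10.8 -11.  -11.4 -11.2 -10.8 -11.4 -12.4 -12.2 -12. ] slopes -24.8 -26.1 mrad; pin L,R (np.float64(14.800000000000008), np.float64(22.200000000000024))
```

The strap turned back about 0.02 rad when the tip slipped, roughly a 1 mm gap at the pin. It still lies fully over the bar. Pushing it again under the clamped foot would risk dragging the bar, so I leave it. The lever is down and the arm is clear.

```bash
python3 -c "
from workcell import r
print(r.job_done())"
```

```text
the job is handed in; nothing more can be done
None
```

I handed the job in with the strap over the bar, the cam lever fully down and the arm clear. It isn't quite against the stop: a slip on the lever ball turned it back about 0.02 rad, roughly 1 mm off the pin, and I left it there to avoid dragging the bar.

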